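# Seal the ribbon-spool tub

### The arm

A 6-joint arm with a two-finger parallel gripper is mounted at the origin on the work surface. World frame = base frame: x ahead of the robot, y to its left, z up, the work surface at z = 0. Lengths are in m, angles in rad, forces in N, time in s.
With the tool pointing down it reaches from about 0.35 to 0.85 m from the base axis. Payload 8.1 kg.
Tool frame: the origin (TCP) lies at the very end of the fingers, on their centre line; the grasp point (between the pads) lies 19 mm behind it; z points along the fingers, y is the direction in which the jaws open and shut (so a half turn about z gives the same grasp; the last joint's range is limited). The gripper opens to 93 mm and grips with 3 to 60 N. Pads are 15 mm wide; open, the fingers measure 128 mm over their backs; the gripper's body (75 mm by 188 mm) begins 65 mm behind the grasp point.
Start: joints at [1.17, 0.13, 1.488, -0, 1.523, -0.085], TCP at [0.186, 0.57, 0.193] pointing down, gripper open.
Joint ranges: [-2.96, 2.96], [-0.89, 2.26], [0.02, 2.5], [-1.34, 4.48], [0, 2.73], [-2.66, 2.66]. Speed limits (rad/s): [2.39, 2.39, 2.79, 3.14, 3.14, 3.14].

### API

Orientations are given as a rotation vector (axis times angle).
In Python, from plant import * gives the robot as it stands.
- The arm moves only by the tool apply_moves, never from a script. Its argument "commands" is one flat list of numbers, 7 for each row, row after row: the shift along the world's x, y, z in cm, then the turn, a rotation vector about the world's x, y, z in rad, then the finger opening in cm, from 0 to 9.3. A call has 1 to 8 rows; each row shifts and turns the pose as measured when the row begins; what a row does not reach is not made up. A row lasts 1/8 s, in which the tool goes at most 62.5 mm and 10.7 degrees, less where a joint would pass 70% of its speed; a pose out of reach is approached as far as the arm can. A call with a gripper value outside its range is refused whole. The fingers move at their own pace and stop on an object; "squeeze" is the grip in N (left out, the last holds). Time passes only in rows, so rows that do not move let the fingers close. It gives the time, the measured TCP pose, the force and the opening at its end, in the units of the state.
- read_state(): the state, without advancing time (a new reading comes with each control period).
- read_camera(name): name is "side" or "top"; returns (picture, depth): 400x640x3 uint8, blue, green, red; 400x640 float32, m along the optical axis (not along the pixel's ray), 0 where there is no reading.
- camera_model(name): a dict with "intrinsics" (3x3 intrinsics, pixels), "R" (3x3) and "t" (3): a world point X has camera coordinates R X + t. Camera axes: x right, y down, z forward; pixel columns grow to the right and rows downward; lengths in m; the calibration is good to about 2 mm. A picture is of the moment at which its call begins. camera_model takes no time and is no camera call.
- close_job(): hands the job in, once; it reports no verdict.
Trained networks look in the newest picture that a camera, given by its name, has taken for a name from the list of things; names that differ only in an ending like _2 or _b are one class to them, and where a whole thing is asked for, a point or a joint stands for the part that bears it (a point fixed in the world has none). Each returns a list of dicts, best first, with "conf" (0 to 1); they miss things now and then, are a little off and sometimes report something else, mostly with a low value. They report only what shows in the picture. A call takes as long as a camera call.
- find_in(query, camera): "point" ([x, y, z] in m, in the coordinates of the camera as it stood for that picture, good to about 4 mm: the middle of the surface that is visible of it).
- cut_out(query, camera): "mask" (400x640 bool, what is visible of it).
- spot_point(query, camera): "point" ([x, y, z] in m, in the coordinates of the camera as it stood for that picture, good to about 4 mm: a listed point, or the origin of a listed thing).
The state is a dict: "t": time; "q": joint angles; "dq": joint speeds; "joint_torque": joint torques, N m; "tool_pos": TCP position; "orientation": TCP orientation; "force": force on the tool from outside, world axes, zero at the start; "wrist_torque": the same for the moment, N m; "opening": finger opening in m.
Only numpy, scipy, OpenCV 4.12 (cv2) and the standard library are available. Lean on these libraries where they do the work, as an engineer would, in place of code of your own. Each camera call takes 0.05 s, during which the arm holds its last target. There are 200 camera calls.

### The job

The lid of the larger, rectangular tub of spools has been laid on but its seal is not seated. Press the lid down around its edge, at all four corners, until it is flush all the way round, without shoving the tub about. Leave the small square tub alone: its lid is ajar on purpose.

Things in the scene. Friction and masses are not known exactly. Their poses are not given: they have to be found in the camera images.
- tub: The larger, rectangular clear tub with a grey lid, holding spools: 150 mm (its x) by 200 mm (its y), loose, about 0.9 kg. Origin: centre of its underside, z up. The flexible lid, gasketed under its rim, is creased along the tub's centre lines into four corner panels, each bending by itself about the lid's centre. Seated, its flat top is 86 mm above the underside (centre button 1 mm higher).
- small_tub: The smaller, square tub of the same materials: 116 x 116 mm over the lid, lid top 66 mm high when flat, its lid corners also sprung up (up to 8 mm higher). Loose, about 0.5 kg. Origin at the centre of its underside, z up. To be left alone.
- tub_near_right_top (a point): Pressing point on the larger tub's near right lid corner (as seen from the robot at tub yaw 0), at x = -57, y = -80 mm in the tub's frame, 18 to 20 mm in from the lid's edges, moving with the panel. It starts sprung up 8 to 13 mm above flush (flush: 86 mm over the tub's underside), takes 5 to 8 N to move down, stops at flush and stays where it is left.
- tub_near_left_top (a point): Pressing point on the larger tub's near left lid corner (as seen from the robot at tub yaw 0), at x = -57, y = 80 mm in the tub's frame, 18 to 20 mm in from the lid's edges, moving with the panel. It starts sprung up 8 to 13 mm above flush (flush: 86 mm over the tub's underside), takes 5 to 8 N to move down, stops at flush and stays where it is left.
- tub_far_right_top (a point): Pressing point on the larger tub's far right lid corner (as seen from the robot at tub yaw 0), at x = 57, y = -80 mm in the tub's frame, 18 to 20 mm in from the lid's edges, moving with the panel. It starts sprung up 8 to 13 mm above flush (flush: 86 mm over the tub's underside), takes 5 to 8 N to move down, stops at flush and stays where it is left.
- tub_far_left_top (a point): Pressing point on the larger tub's far left lid corner (as seen from the robot at tub yaw 0), at x = 57, y = 80 mm in the tub's frame, 18 to 20 mm in from the lid's edges, moving with the panel. It starts sprung up 8 to 13 mm above flush (flush: 86 mm over the tub's underside), takes 5 to 8 N to move down, stops at flush and stays where it is left.

How it is judged:
At the end, for the whole second after the job is handed in: All four corners of the larger tub's lid are seated (each pressing point within 3 mm of flush, i.e. below 89 mm over the tub's underside), the tub stands upright (within 0.08 rad), at rest and within 30 mm of where it stood, and the small tub is within 15 mm of where it stood (z of each of tub_near_right_top, tub_near_left_top, tub_far_right_top, tub_far_left_top in the frame of tub below 0.089 m and angle between tub's own z axis and vertical below 0.08 rad and distance of tub from where it was at the start of the episode below 0.03 m and linear speed of tub below 0.01 m/s and distance of small_tub from where it was at the start of the episode below 0.015 m); the robot touches nothing.
It fails at once if the small square tub is touched with more than 2 N (contact force between any of the fingers, the arm and small_tub above 2 N).
It fails at once if the larger tub is shoved more than 40 mm (distance of tub from where it was at the start of the episode above 0.04 m).
It also fails if it takes over 42 s, if anything falls off the work surface, if the arm or the gripper's body presses on something with over 40 N, if the wrist force passes 120 N, or if a joint passes its speed limit or range.

## Working session

There is one attempt and no reset: what is moved stays moved. The work goes in short steps, Python scripts to look and compute and a tool call to move; the robot and the scene stay as the last step left them, time stands still between calls to the robot, and variables do not carry over. Pictures are saved under pics/ and viewed, about 8 in all and at most 12, crops included, and the job is handed in when it is done.

Besides the shell and the picture viewer there is one more tool, called after "Request:" as name(argument=value, ...) on one line, values as JSON. apply_moves: Moves the arm, as the interface text tells. Its arguments: {"type":"object","properties":{"commands":{"type":"array"},"squeeze":{"type":"number"}},"required":["commands"]}

```bash
mkdir -p pics
cat > h.py <<'E'
from plant import *
import numpy as np, cv2
def w(cam,p):
    m=camera_model(cam); return np.array(m["R"]).T@(np.array(p)-np.array(m["t"]))
def cloud(cam,d):
    m=camera_model(cam);K=np.array(m["intrinsics"]);v,u=np.mgrid[0:400,0:640]
    P=np.stack([(u-K[0,2])*d/K[0,0],(v-K[1,2])*d/K[1,1],d],-1)
    return (P-np.array(m["t"]))@np.array(m["R"])
E
python3 - <<'E'
from h import *
ims=[]
for c in("top","side"):
    im,d=read_camera(c); np.save(f"{c}_d.npy",d); cv2.imwrite(f"pics/{c}0.png",im)
    for n in("tub","small_tub","tub_near_right_top","tub_near_left_top","tub_far_right_top","tub_far_left_top"):
        print(c,n,[(np.round(w(c,r["point"]),3),round(r["conf"],2)) for r in spot_point(n,c)[:2]])
s=read_state();print(s["t"],s["tool_pos"],s["orientation"],s["force"])
d=np.load("top_d.npy");P=cloud("top",d)
for n in("tub","small_tub"):
    for r in cut_out(n,"top")[:1]:
        m=r["mask"]&(d>0); Q=P[m]; print(n,r["conf"],m.sum(),np.percentile(Q[:,2],[5,50,95]))
        zl=.075 if n=="tub" else .055
        L=Q[(Q[:,2]>zl)&(Q[:,2]<.12)]
        print(cv2.minAreaRect((L[:,:2]*1000).astype(np.float32)))
E
```

```text
top tub [(array([ 0.528, -0.132,  0.006]), 0.57)]
top small_tub [(array([0.51 , 0.163, 0.001]), 0.67)]
top tub_near_right_top [(array([ 0.447, -0.185,  0.097]), 0.6)]
top tub_near_left_top [(array([ 0.506, -0.036,  0.098]), 0.63)]
top tub_far_right_top [(array([ 0.546, -0.229,  0.094]), 0.89)]
top tub_far_left_top [(array([ 0.61 , -0.079,  0.098]), 0.89)]
side tub [(array([ 0.529, -0.13 ,  0.   ]), 0.7)]
side small_tub [(array([ 0.512,  0.164, -0.   ]), 0.66)]
side tub_near_right_top [(array([ 0.447, -0.179,  0.097]), 0.77)]
side tub_near_left_top [(array([ 0.51 , -0.036,  0.095]), 0.95)]
side tub_far_right_top [(array([ 0.548, -0.228,  0.095]), 0.7)]
side tub_far_left_top [(array([ 0.611, -0.082,  0.097]), 0.7)]
0.7 [0.18634036 0.57035568 0.19287201] [4.94008536e-01 3.10249146e+00 9.99647002e-05] [ 0.62630088 -0.0718728   0.506234  ]
tub 0.8 8100 [0.08630779 0.09226964 0.09810743]
((526.6054077148438, -130.85589599609375), (200.08505249023438, 150.13905334472656), 66.60154724121094)
small_tub 0.67 3494 [0.06453119 0.06934759 0.0734161 ]
((509.7510070800781, 163.38900756835938), (116.46757507324219, 116.36504364013672), 6.611814975738525)
```

View pics/top0.png

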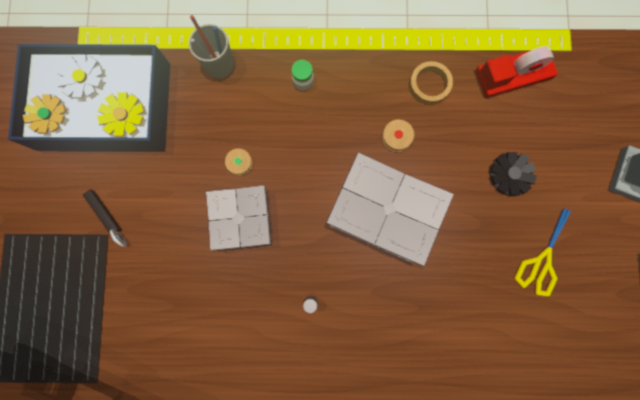

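Request:
apply_moves(commands=[0,0,0,0,0,0,0,2,-6,0,0,0,0,0,2.5,-5.5,0,0,0,0,0,2.5,-5.5,0,0,0,0,0], squeeze=20)

```text
t: 1.3
tool_pos: [0.2555, 0.3991, 0.1903]
orientation: [-0.485, -3.103, 0.005]
force: [1.4, -0.1, 0.2]
opening: 0.0574
```

The top view shows the small tub at about (238,217) and the large one at about (390,209). The path is clear. The corner fits agree with the networks to within 5 mm.

Request:
apply_moves(commands=[3.1,-5.4,0,0,0,0,0,3.1,-5.4,0,0,0,0,0,3.1,-5.4,0,0,0,0,0,3.1,-5.4,0,0,0,0,0,3.1,-5.4,0,0,0,0,0,3.1,-5.4,0,0,0,0,0,3.1,-5.4,0,0,0,0,0,3.1,-5.4,0,0,0,0,0])

```text
t: 2.3
tool_pos: [0.5031, -0.0362, 0.1932]
orientation: [0.481, 3.097, 0.002]
force: [0.7, 1.1, 0.9]
opening: 0.0007
```

Request:
apply_moves(commands=[0.4,0.1,-4,0,0,0,0,0,0,-4,0,0,0,0,0,0,-0.8,0,0,0,0,0,0,-0.5,0,0,0,0,0,0,-0.5,0,0,0,0])

```text
t: 2.92
tool_pos: [0.5108, -0.0406, 0.0965]
orientation: [0.491, 3.089, 0.001]
force: [-0.2, -0.8, 0.8]
opening: 0.0002
```

Request:
apply_moves(commands=[-0.3,0.4,0,0,0,0,0,0,0,-0.5,0,0,0,0,0,0,-0.5,0,0,0,0])

```text
t: 3.3
tool_pos: [0.5096, -0.036, 0.0889]
orientation: [0.488, 3.084, 0.001]
force: [0.4, -0.1, 0.6]
opening: 0.0001
```

Request:
apply_moves(commands=[0,0,-0.4,0,0,0,0,0,0,-0.4,0,0,0,0])

```text
t: 3.55
tool_pos: [0.5096, -0.036, 0.0804]
orientation: [0.488, 3.084, 0.001]
force: [0.0, -0.9, 1.2]
opening: 0.0002
```

Run:
```python
from h import *
print(read_state()["force"],read_state()["tool_pos"])
im,d=read_camera("side"); cv2.imwrite("pics/s1.png",im)
print(w("side",spot_point("tub","side")[0]["point"]))
for n in("tub_near_right_top","tub_near_left_top","tub_far_right_top","tub_far_left_top"):
        print(n,[(np.round(w("side",r["point"]),3),round(r["conf"],2)) for r in spot_point(n,"side")[:2]])
```

```text
[ 0.00699695 -0.8715948   1.24311353] [ 0.50960143 -0.03598199  0.0804113 ]
[ 0.53010304 -0.13124502  0.00365271]
tub_near_right_top [(array([ 0.448, -0.181,  0.1  ]), 0.86)]
tub_near_left_top [(array([ 0.507, -0.038,  0.096]), 0.94)]
tub_far_right_top [(array([ 0.548, -0.228,  0.096]), 0.78)]
tub_far_left_top [(array([ 0.61 , -0.083,  0.097]), 0.67)]
```

View pics/s1.png

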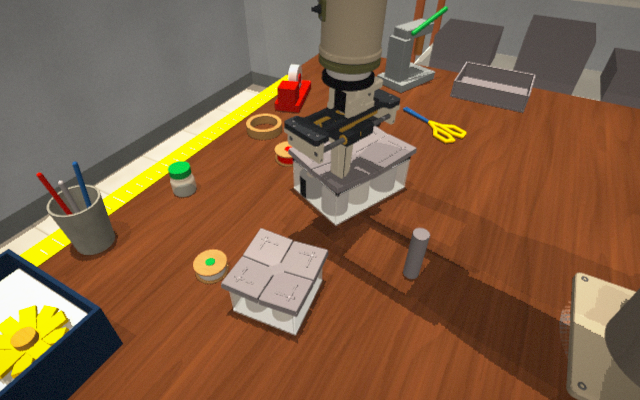

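The finger tip shows at about (340,175), on or in front of the lid edge nearest the camera. There is no contact force at z=0.080, so I'll check the tool reading against the camera.

Run:
```python
from h import *
m=camera_model("side");K=np.array(m["intrinsics"])
def px(p):
    c=np.array(m["R"])@p+m["t"];return (np.round((K@c)[:2]/c[2]),round(c[2],3))
print("tcp",px(read_state()["tool_pos"]))
c=np.array([.5275,-.131]);a=np.radians(-23.4);X=np.array([np.cos(a),np.sin(a)]);Y=np.array([-X[1],X[0]])
for sx in(-1,1):
  for sy in(-1,1):
    print(sx,sy,px(np.r_[c+57*sx*X/1e3+80*sy*Y/1e3,.096]),px(np.r_[c+75*sx*X/1e3+100*sy*Y/1e3,.096]))
im,d=read_camera("side");P=cloud("side",d)
cv2.imwrite("pics/s1c.png",cv2.resize(im[90:230,260:430],None,fx=4,fy=4,interpolation=cv2.INTER_CUBIC))
for v in range(140,192,4): print(v,[tuple(np.round(P[v,u]*1000).astype(int)) for u in(332,340,348)])
```

```text
tcp (array([338., 185.]), np.float64(0.684))
-1 -1 (array([403., 149.]), np.float64(0.746)) (array([417., 149.]), np.float64(0.745))
-1 1 (array([340., 180.]), np.float64(0.672)) (array([338., 189.]), np.float64(0.652))
1 -1 (array([362., 125.]), np.float64(0.815)) (array([363., 118.]), np.float64(0.835))
1 1 (array([302., 150.]), np.float64(0.741)) (array([288., 150.]), np.float64(0.743))
140 [(np.int64(512), np.int64(-6), np.int64(192)), (np.int64(490), np.int64(11), np.int64(208)), (np.int64(482), np.int64(2), np.int64(206))]
144 [(np.int64(496), np.int64(26), np.int64(208)), (np.int64(504), np.int64(-19), np.int64(180)), (np.int64(482), np.int64(1), np.int64(198))]
148 [(np.int64(517), np.int64(-19), np.int64(168)), (np.int64(503), np.int64(-19), np.int64(173)), (np.int64(497), np.int64(-38), np.int64(164))]
152 [(np.int64(517), np.int64(-18), np.int64(161)), (np.int64(503), np.int64(-20), np.int64(164)), (np.int64(497), np.int64(-38), np.int64(155))]
156 [(np.int64(518), np.int64(-22), np.int64(150)), (np.int64(503), np.int64(-21), np.int64(156)), (np.int64(497), np.int64(-40), 
[... 471 characters left out ...]
7), np.int64(-22), np.int64(118)), (np.int64(503), np.int64(-26), np.int64(120)), (np.int64(505), np.int64(-65), np.int64(93))]
176 [(np.int64(523), np.int64(-37), np.int64(96)), (np.int64(502), np.int64(-24), np.int64(113)), (np.int64(500), np.int64(-53), np.int64(95))]
180 [(np.int64(518), np.int64(-26), np.int64(97)), (np.int64(506), np.int64(-34), np.int64(96)), (np.int64(494), np.int64(-41), np.int64(96))]
184 [(np.int64(513), np.int64(-17), np.int64(96)), (np.int64(500), np.int64(-21), np.int64(98)), (np.int64(490), np.int64(-32), np.int64(95))]
188 [(np.int64(512), np.int64(-14), np.int64(90)), (np.int64(497), np.int64(-16), np.int64(95)), (np.int64(489), np.int64(-32), np.int64(86))]
```

View pics/s1c.png

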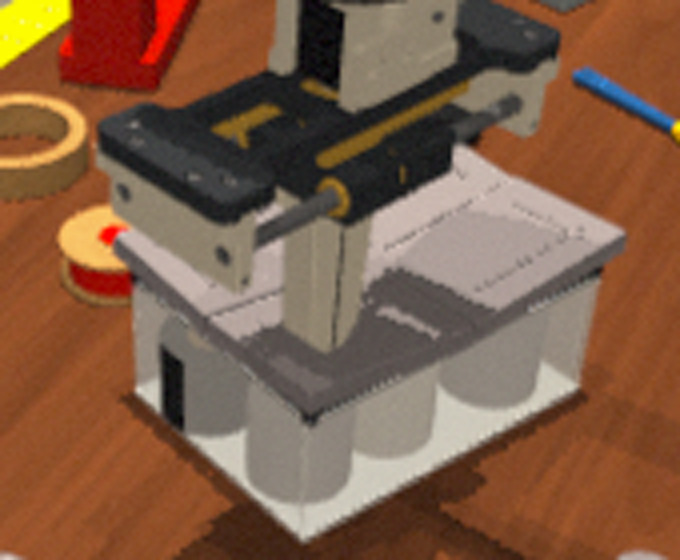

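The finger tip shows at crop (330,352), image (342,178). Depth puts its lowest visible part near z≈0.11, with the lid at 0.096. So the tip still hovers and the reported z reads low. I'll continue down on force.

Request:
apply_moves(commands=[0,0,-0.3,0,0,0,0,0,0,-0.3,0,0,0,0])

```text
t: 4.15
tool_pos: [0.5101, -0.0361, 0.075]
orientation: [0.488, 3.083, 0.001]
force: [-0.4, -0.1, -1.0]
opening: 0.0002
```

Request:
apply_moves(commands=[0,0,-0.3,0,0,0,0])

```text
t: 4.28
tool_pos: [0.5101, -0.0361, 0.0718]
orientation: [0.488, 3.083, 0.001]
force: [0.2, -0.1, -1.4]
opening: 0.0004
```

Request:
apply_moves(commands=[0,0,-0.3,0,0,0,0])

```text
t: 4.4
tool_pos: [0.5103, -0.0359, 0.069]
orientation: [0.488, 3.083, 0.001]
force: [-2.1, 2.8, 5.1]
opening: 0.0006
```

Contact came at a reported z of about 0.070, where the lid corner really is at about 0.097. So the reported z reads about 27 mm low.

Request:
apply_moves(commands=[0,0,-0.3,0,0,0,0,0,0,-0.3,0,0,0,0])

```text
t: 4.65
tool_pos: [0.5102, -0.0353, 0.0634]
orientation: [0.488, 3.083, 0.003]
force: [-2.4, 1.4, 4.8]
opening: 0.0005
```

Request:
apply_moves(commands=[0,0,-0.3,0,0,0,0])

```text
t: 4.78
tool_pos: [0.5102, -0.0352, 0.0607]
orientation: [0.487, 3.083, 0.003]
force: [-3.0, 0.9, 5.7]
opening: 0.0007
```

Request:
apply_moves(commands=[0,0,-0.3,0,0,0,0])

```text
t: 4.9
tool_pos: [0.5107, -0.0352, 0.0594]
orientation: [0.487, 3.083, 0.003]
force: [-13.2, 2.2, 28.5]
opening: 0.0004
```

Request:
apply_moves(commands=[0,0,-0.3,0,0,0,0])

```text
t: 5.03
tool_pos: [0.511, -0.0351, 0.0591]
orientation: [0.487, 3.082, 0.003]
force: [-18.0, 2.8, 33.7]
opening: 0.0004
```

Run:
```python
from h import *
print(read_state()["force"],read_state()["tool_pos"],read_state()["orientation"])
im,d=read_camera("side");P=cloud("side",d)
print(w("side",spot_point("tub","side")[0]["point"]))
for n in("tub_near_right_top","tub_near_left_top","tub_far_right_top","tub_far_left_top"):
        print(n,[(np.round(w("side",r["point"]),3),round(r["conf"],2)) for r in spot_point(n,"side")[:2]])
c=np.array([.5275,-.131]);a=np.radians(-23.4);R=np.array([[np.cos(a),-np.sin(a)],[np.sin(a),np.cos(a)]])
L=(P[...,:2]-c)@R
for sx in(-1,1):
  for sy in(-1,1):
    m=(abs(L[...,0]-57*sx/1e3)<.012)&(abs(L[...,1]-80*sy/1e3)<.012)&(P[...,2]>.07)&(P[...,2]<.105)
    print(sx,sy,m.sum(),np.median(P[...,2][m]))
cv2.imwrite("pics/s2c.png",cv2.resize(im[90:230,260:430],None,fx=4,fy=4,interpolation=cv2.INTER_CUBIC))
```

```text
[-18.02245145   2.76093393  33.67111955] [ 0.51095693 -0.03513881  0.05912026] [4.86805309e-01 3.08243253e+00 2.72666063e-03]
[ 0.52923103 -0.12868072  0.00132591]
tub_near_right_top [(array([ 0.45 , -0.179,  0.098]), 0.68)]
tub_near_left_top [(array([ 0.51 , -0.036,  0.085]), 0.79), (array([ 0.529, -0.128,  0.   ]), 0.59)]
tub_far_right_top [(array([ 0.549, -0.224,  0.095]), 0.61)]
tub_far_left_top []
-1 -1 97 0.0987394699132859
-1 1 124 0.08961879929443022
1 -1 0 nan
1 1 0 nan
  return _methods._mean(a, axis=axis, dtype=dtype,
  ret = ret.dtype.type(ret / rcount)
```

View pics/s2c.png

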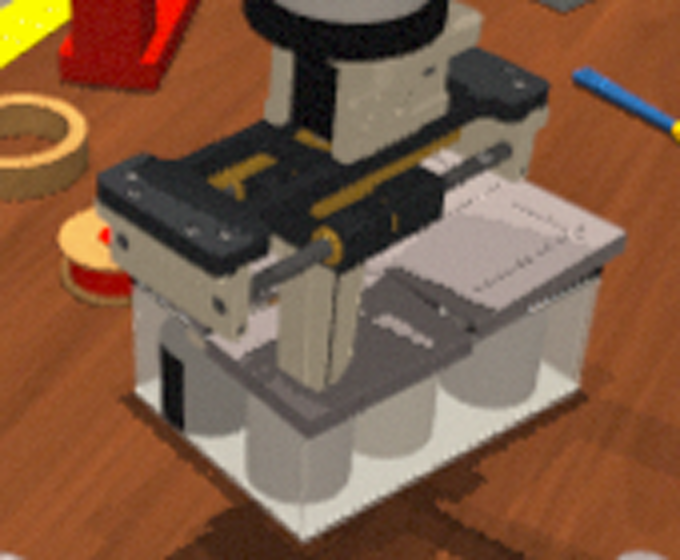

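The near-left panel has gone down flat: the crop shows its rim meeting the tub near (310,425), it measured 0.085, and the force rose sharply to 34 N. Flush corresponds to a reported z of about 0.0595. Next is far-left.

Request:
apply_moves(commands=[0,0,2,0,0,0,0,0,0,2,0,0,0,0,5,-2.2,0,0,0,0,0,5,-2.2,0,0,0,0,0,0,0,0,0,0,0,0])

```text
t: 5.95
tool_pos: [0.6121, -0.0799, 0.0993]
orientation: [0.486, 3.084, 0.002]
force: [-0.6, 0.3, -0.3]
opening: 0.0004
```

Request:
apply_moves(commands=[0,0,-2,0,0,0,0,0,0,-0.5,0,0,0,0,0,0,-0.4,0,0,0,0,0,0,-0.4,0,0,0,0,0,0,-0.3,0,0,0,0])

```text
t: 6.58
tool_pos: [0.6116, -0.079, 0.0639]
orientation: [0.483, 3.079, 0.002]
force: [-1.4, -0.8, 5.4]
opening: 0.0006
```

Request:
apply_moves(commands=[0,0,-0.3,0,0,0,0,0,0,-0.2,0,0,0,0])

```text
t: 6.82
tool_pos: [0.6118, -0.079, 0.0611]
orientation: [0.482, 3.076, 0.0]
force: [-1.2, -0.7, 4.3]
opening: 0.0005
```

Request:
apply_moves(commands=[0,0,-0.2,0,0,0,0])

```text
t: 6.95
tool_pos: [0.612, -0.079, 0.0603]
orientation: [0.481, 3.075, -0.0]
force: [-2.5, -0.4, 10.7]
opening: 0.0005
```

Request:
apply_moves(commands=[0,0,-0.3,0,0,0,0])

```text
t: 7.08
tool_pos: [0.6122, -0.0792, 0.0598]
orientation: [0.48, 3.073, -0.001]
force: [-9.3, -0.1, 21.4]
opening: 0.001
```

Request:
apply_moves(commands=[0,0,2,0,0,0,0,0,0,2,0,0,0,0,-2.2,-5,0,0,0,0,0,-2.2,-5,0,0,0,0,0,-2,-4.8,0,0,0,0,0,0,0,0,0,0,0,0])

```text
t: 7.82
tool_pos: [0.548, -0.2297, 0.1091]
orientation: [0.472, 3.065, -0.004]
force: [0.2, 1.1, -1.0]
opening: 0.0005
```

Request:
apply_moves(commands=[0,0.2,-2.5,0,0,0,0,0,0,-1,0,0,0,0,0,0,-0.4,0,0,0,0,0,0,-0.4,0,0,0,0,0,0,-0.3,0,0,0,0])

```text
t: 8.45
tool_pos: [0.5509, -0.2273, 0.0676]
orientation: [0.47, 3.06, -0.007]
force: [-3.5, 0.5, 4.7]
opening: 0.0004
```

Request:
apply_moves(commands=[0,0,-0.2,0,0,0,0])

```text
t: 8.57
tool_pos: [0.5511, -0.2274, 0.0664]
orientation: [0.469, 3.06, -0.008]
force: [-4.0, 0.1, 5.1]
opening: 0.0005
```

Request:
apply_moves(commands=[0,0,-0.3,0,0,0,0,0,0,-0.3,0,0,0,0])

```text
t: 8.82
tool_pos: [0.5513, -0.2277, 0.0621]
orientation: [0.468, 3.06, -0.01]
force: [-4.2, -0.4, 5.1]
opening: 0.0003
```

Request:
apply_moves(commands=[0,0,-0.3,0,0,0,0])

```text
t: 8.95
tool_pos: [0.5515, -0.2278, 0.0602]
orientation: [0.468, 3.059, -0.011]
force: [-7.5, 1.9, 14.4]
opening: 0.0002
```

Next, NR at (0.443,-0.182).

Request:
apply_moves(commands=[0,0,-0.2,0,0,0,0])

```text
t: 9.07
tool_pos: [0.5518, -0.2279, 0.0601]
orientation: [0.467, 3.059, -0.011]
force: [-9.1, 2.8, 16.7]
opening: 0.0006
```

Request:
apply_moves(commands=[0,0,2,0,0,0,0,0,0,2,0,0,0,0,-5.3,2.3,0,0,0,0,0,-5.3,2.3,0,0,0,0,0,0,0,0,0,0,0,0])

```text
t: 9.7
tool_pos: [0.4438, -0.1796, 0.1019]
orientation: [0.465, 3.06, -0.01]
force: [0.0, -0.8, 0.8]
opening: 0.0006
```

Request:
apply_moves(commands=[0,-0.1,-2.5,0,0,0,0,0,0,-0.5,0,0,0,0,0,0,-0.4,0,0,0,0,0,0,-0.3,0,0,0,0,0,0,-0.2,0,0,0,0])

```text
t: 10.32
tool_pos: [0.4491, -0.1833, 0.0695]
orientation: [0.463, 3.051, -0.015]
force: [-3.0, 1.3, 5.2]
opening: 0.0003
```

Request:
apply_moves(commands=[0,0,-0.2,0,0,0,0])

```text
t: 10.45
tool_pos: [0.4501, -0.1838, 0.0688]
orientation: [0.463, 3.05, -0.016]
force: [-3.8, 1.5, 5.1]
opening: 0.0002
```

Request:
apply_moves(commands=[-0.1,0,-0.4,0,0,0,0,-0.1,0,-0.4,0,0,0,0])

```text
t: 10.7
tool_pos: [0.4502, -0.1844, 0.0636]
orientation: [0.462, 3.048, -0.016]
force: [-3.5, 3.1, 5.7]
opening: 0.0006
```

Request:
apply_moves(commands=[0,0,-0.3,0,0,0,0])

```text
t: 10.82
tool_pos: [0.451, -0.1847, 0.0618]
orientation: [0.462, 3.048, -0.016]
force: [-3.9, 1.3, 5.2]
opening: 0.0001
```

Request:
apply_moves(commands=[0,0,-0.3,0,0,0,0])

```text
t: 10.95
tool_pos: [0.4516, -0.1852, 0.0602]
orientation: [0.462, 3.048, -0.017]
force: [-9.7, 3.4, 17.0]
opening: 0.0004
```

Request:
apply_moves(commands=[0,0,-0.3,0,0,0,0])

```text
t: 11.08
tool_pos: [0.4519, -0.1855, 0.0596]
orientation: [0.461, 3.049, -0.017]
force: [-17.5, 6.7, 28.1]
opening: 0.0005
```

Request:
apply_moves(commands=[0,0,3,0,0,0,0,0,0,5,0,0,0,0,0,0,5,0,0,0,0,-1,-5.5,1,0,0,0,0,-1,-5.5,0,0,0,0,0,-1,-5.5,0,0,0,0,0,-1,-5.5,0,0,0,0,0,0,0,0,0,0,0,0])

```text
t: 12.08
tool_pos: [0.4165, -0.4152, 0.2137]
orientation: [0.452, 3.039, -0.027]
force: [0.3, 0.5, 0.2]
opening: 0.0003
```

Run:
```python
from h import *
s=read_state();print(s["t"],s["tool_pos"],s["force"])
for cam in("top","side"):
    im,d=read_camera(cam);P=cloud(cam,d);cv2.imwrite(f"pics/{cam}3.png",im)
    if cam=="top":
        r=cut_out("tub","top")[0];Q=P[r["mask"]&(d>0)];Q=Q[(Q[:,2]>.075)&(Q[:,2]<.12)]
        print(cv2.minAreaRect((Q[:,:2]*1000).astype(np.float32)))
    c=np.array([.5275,-.131]);a=np.radians(-23.4);R=np.array([[np.cos(a),-np.sin(a)],[np.sin(a),np.cos(a)]])
    L=(P[...,:2]-c)@R
    for sx in(-1,1):
      for sy in(-1,1):
        m=(abs(L[...,0]-57*sx/1e3)<.01)&(abs(L[...,1]-80*sy/1e3)<.01)&(P[...,2]>.07)&(P[...,2]<.12)
        print(cam,sx,sy,m.sum(),np.median(P[...,2][m]))
    for n in("tub","small_tub","tub_near_right_top","tub_near_left_top","tub_far_right_top","tub_far_left_top"):
        print(cam,n,[(np.round(w(cam,r["point"]),3),round(r["conf"],2)) for r in spot_point(n,cam)[:1]])
```

```text
12.075 [ 0.4164832  -0.41521787  0.21365094] [0.3379298  0.46300419 0.18472821]
((527.3152465820312, -131.49786376953125), (200.1232452392578, 151.2173309326172), 66.32649993896484)
top -1 -1 112 0.0856950658352692
top -1 1 106 0.08479081402797939
top 1 -1 104 0.08578111844650227
top 1 1 103 0.08475795349162958
top tub [(array([ 0.526, -0.134,  0.004]), 0.67)]
top small_tub [(array([0.509, 0.164, 0.001]), 0.97)]
top tub_near_right_top [(array([ 0.446, -0.183,  0.084]), 0.61)]
top tub_near_left_top [(array([ 0.506, -0.035,  0.085]), 0.67)]
top tub_far_right_top [(array([ 0.546, -0.229,  0.082]), 0.64)]
top tub_far_left_top [(array([ 0.615, -0.081,  0.089]), 0.89)]
side -1 -1 57 0.08588823237483738
side -1 1 79 0.08585098813672434
side 1 -1 46 0.08558171563507116
side 1 1 64 0.08577246406910954
side tub [(array([ 0.528, -0.131,  0.   ]), 0.82)]
side small_tub [(array([ 0.51 ,  0.164, -0.003]), 0.71)]
side tub_near_right_top [(array([ 0.445, -0.182,  0.088]), 0.97)]
side tub_near_left_top [(array([ 0.509, -0.035,  0.083]), 0.96)]
side tub_far_right_top [(array([ 0.549, -0.225,  0.087]), 0.94)]
side tub_far_left_top [(array([ 0.61 , -0.082,  0.084]), 0.96)]
```

View pics/side3.png

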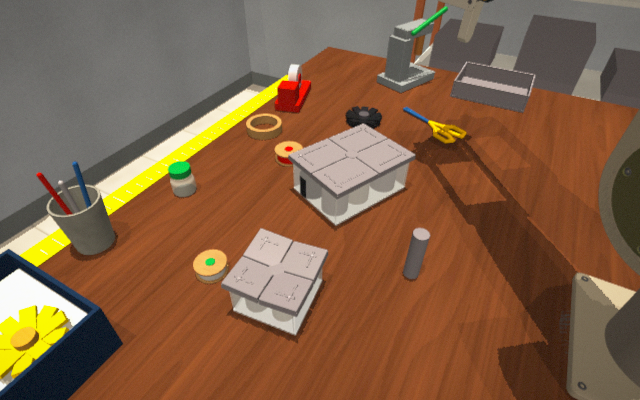

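The large tub's lid at about (352,157) is flat all round. The small tub at about (277,275) has not been disturbed, and the arm is clear.

```bash
python3 -c "
from plant import *
print(close_job())"
```

```text
the job is handed in; nothing more can be done
None
```

I pressed down all four corners of the large tub's lid one at a time with the closed fingertips, then backed the arm away and handed the job in at about 12.4 s. No verdict was reported.

**Last checks:**
- **Corners:** depth from both cameras puts all four at 84.8–85.9 mm (flush is 86, limit 89). The point detector gave 82–89 mm, within its 4 mm error; its one 89 mm reading (far left, top camera) read 84 mm from the side.
- **Tub:** it moved about 1 mm and still stands upright.
- **Small tub:** its position is unchanged within measuring error, and I did not touch it.
- **Force:** the highest reading I saw was about 38 N at the wrist, and it read near zero at the end.

**One disagreement:** the robot's reported tip height was about 26 mm lower than the cameras and the contact force showed. The cause is unknown, so I pressed by contact force and camera instead of by reported height.

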